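Find the quick nut that screws onto the spool spindle

TASK

One of the two look-alike quick nuts fits the thread of the spindle that carries the green wire spool: find it by trying. Put a nut on the stud, fully down, with its red bar across the yellow line, and turn it clockwise (seen from above) until the red bar lies along the yellow line; a nut that will not turn that far is the wrong one. Leave the right nut locked there and the wrong nut standing upright on the bench.

Things in the scene. Friction and masses are not known exactly. Their poses are not given: they have to be found in the camera images.
- seat (a point): Where the nut's underside rests: top of the steel boss (diameter 48, 14 mm tall) on the fixed green wire spool (diameter 160 mm, lying flat, top flange 86 mm above the bench). Point: on the stud's axis, 100 mm above the bench; z up, x along the yellow line painted across the flange (either end alike). The right nut turns freely to where its bar is along the line; a stop follows about 15 degrees on.
- stud_tip (a point): Tip of the fixed stud, 37 mm above the seat on the same axis: coned, core 18 mm thick, with two thread lugs 18 to 27 mm above the seat. Either nut slides fully down over it while its bar is square to the yellow line, within 15 degrees. The wrong nut is then blocked after 20 to 50 degrees of clockwise turn and the gripper slips round it; turned back a little, it lifts straight off.
- nut_a_mid (a point): Quick nut: upright round aluminium cap, diameter 52 mm, 46 mm tall, 130 to 210 g, closed top with a flat red stripe (the bar) across it, open below. Point: its centre, 23 mm above its underside; z up, x along the red bar (same after a half turn). About 3 mm play on the stud. Looks like the other nut; only trying tells which fits.
- nut_b_mid (a point): Quick nut: upright round aluminium cap, diameter 52 mm, 46 mm tall, 130 to 210 g, closed top with a flat red stripe (the bar) across it, open below. Point: its centre, 23 mm above its underside; z up, x along the red bar (same after a half turn). About 3 mm play on the stud. Looks like the other nut; only trying tells which fits. Other items lie 80 mm or more clear.
Things that resemble listed ones, but are neither listed nor needed, are in the scene too. What is shaped like the part that bears nut_a_mid but blue or brown is not meant.

How it is judged:
By the outcome, as a careful person would: the job done as asked, in the order asked, and still so for the second after the job is handed in, with the robot touching nothing.
It also fails if it takes over 72 s, if anything falls off the work surface, if the arm or the gripper's body presses on something with over 40 N, if the wrist force passes 120 N, or if a joint passes its speed limit or range.

ROBOT

A 6-joint arm with a two-finger parallel gripper is mounted at the origin on the work surface. World frame = base frame: x ahead of the robot, y to its left, z up, the work surface at z = 0. Lengths are in m, angles in degrees, forces in N, time in s.
With the tool pointing down it reaches from about 0.4 to 0.825 m from the base axis. Payload 7 kg.
Tool frame: the origin (TCP) lies midway between the tips of the shut fingers; the grasp point (between the pads) lies 19 mm behind it; z points along the fingers, y is the direction in which the jaws open and shut (so a half turn about z gives the same grasp; the last joint's range is limited). The gripper opens to 88 mm and grips with 3 to 60 N. Pads are 19 mm wide; open, the fingers measure 130 mm over their backs; the gripper's body (78 mm by 193 mm) begins 47 mm behind the grasp point.
Start: joints at [90.075, 20.546, 0.682, 0, -70.136, -16.507], TCP at [0.191, 0.647, 0.201] pointing down, gripper open.
Joint ranges: [-176.03, 176.03], [-82.01, 121.73], [-58.28, 71.71], [-173.87, 95.51], [-174.79, -0.11], [-173.66, 173.66]. Speed limits (degrees/s): [136.94, 136.94, 172.46, 180, 180, 180].

INTERFACE

Orientations are given as a 3x3 rotation matrix whose columns are the frame's x, y, z axes.
In Python, from rig import robot gives the robot as it stands. Calls block until the motion is done:
- robot.goto(position, orientation): joint-space move of the TCP to a pose.
- robot.servo_line(position, ori=None, speed=0.15): straight line of the TCP; ori=None keeps the orientation; speed is the mean speed in m/s.
- robot.movej(angles): joint-space move.
- robot.move_gripper(opening): opening from 0.0 (shut) to 1.0 (fully open); the grip force is fixed at half the most; returns when the fingers have stopped.
- robot.dwell(seconds).
- robot.ik(position, orientation): joint angles nearest the present ones, or None.
- robot.grab_frame(name): name is "scene" or "top" or "wrist"; returns (picture, depth): 420x560x3 uint8, red, green, blue; 420x560 float32, m along the optical axis (not along the pixel's ray), 0 where there is no reading.
- robot.camera_info(name): a dict with "vfov" (degrees; the focal length in pixels is half the picture's height over the tangent of half this angle, whatever the lens; pixels are square), "cx", "cy" (the principal point, pixels), "view" (4x4, takes a point from world to camera coordinates); the wrist camera has in their place "T_tool_cam" (4x4, takes a point from camera to tool coordinates, whose origin is the TCP and whose axes are the flange's). Camera axes: x right, y down, z forward; pixel columns grow to the right and rows downward; lengths in m; the calibration is good to about 2 mm. A picture is of the moment at which its call begins: read the wrist's pose just before it. camera_info takes no time and is no camera call.
A pose or a line that the arm cannot do raises robot.Unreachable and nothing moves.
- robot.job_done(): hands the job in, once; it reports no verdict.
Readings, each from a call of its own:
- robot.read_t(): time.
- robot.read_qpos(): joint angles.
- robot.read_qvel(): joint speeds.
- robot.read_effort(): joint torques, N m.
- robot.read_position(): TCP position.
- robot.read_tcp_rot(): TCP orientation.
- robot.read_force(): force on the tool from outside, world axes, zero at the start.
- robot.read_ft_torque(): the same for the moment, N m.
- robot.read_grip_width(): opening from 0.0 (shut) to 1.0 (fully open).
Only numpy, scipy, OpenCV 4.12 (cv2) and the standard library are available. Lean on these libraries where they do the work, as an engineer would, in place of code of your own. Each camera call takes 0.05 s, during which the arm holds its last target.

## Working session

There is one attempt and no reset: what is moved stays moved. The work goes in short steps, each a Python script; the robot and the scene stay as the last script left them, time stands still between calls to the robot, and variables do not carry over. Pictures are saved under pics/ and viewed, and the job is handed in when it is done.

```bash
ls; mkdir -p pics; python3 - <<'E'
from rig import robot
import cv2,numpy as np
print(robot.read_t())
for n in ["scene","top","wrist"]:
    im,d=robot.grab_frame(n)
    cv2.imwrite(f"pics/{n}0.png",cv2.cvtColor(im,cv2.COLOR_RGB2BGR)); np.save(f"pics/{n}0.npy",d)
    print(n,robot.camera_info(n),d.min(),d.max())
print(robot.read_t(),robot.read_tcp_rot())
E
```

```text
pics
0.0
scene {'vfov': 50.52635273331012, 'cx': 282.28604891227405, 'cy': 213.38863567126776, 'view': array([[ 0.12754361,  0.99182185, -0.00469564, -0.01697466],
       [ 0.63324461, -0.08507423, -0.76926175, -0.26958288],
       [-0.76337009,  0.09514093, -0.63891652,  1.38906007],
       [ 0.        ,  0.        ,  0.        ,  1.        ]])} 0.0 3.3653643
top {'vfov': 52.95470084530399, 'cx': 275.8272061569856, 'cy': 211.03506605066087, 'view': array([[-0.13190854, -0.99125756,  0.00292923,  0.01885574],
       [-0.96746162,  0.12809719, -0.21819516,  0.60012342],
       [ 0.21591237, -0.03161572, -0.97590076,  0.80508739],
       [ 0.        ,  0.        ,  0.        ,  1.        ]])} 0.0 1.9413931
wrist {'vfov': 71.99512628840242, 'cx': 283.2091408736493, 'cy': 212.28136718593518, 'T_tool_cam': array([[-2.55634966e-04, -9.63428543e-01, -2.67965252e-01,
         7.17508161e-02],
       [ 9.99999952e-01, -2.93760647e-04,  1.02186525e-04,
         2.99754855e-04],
       [-1.77167061e-04, -2.67965213e-01,  9.63428572e-01,
        -1.84338592e-01],
       [ 0.00000000e+00,  0.00000000e+00,  0.00000000e+00,
         1.00000000e+00]])} 0.0 1.3361944
0.15 [[ 9.59128159e-01 -2.82971943e-01 -2.32041170e-04]
 [-2.82972006e-01 -9.59127335e-01 -1.26474134e-03]
 [ 1.35329285e-04  1.27871019e-03 -9.99999173e-01]]
```

View pics/scene0.png

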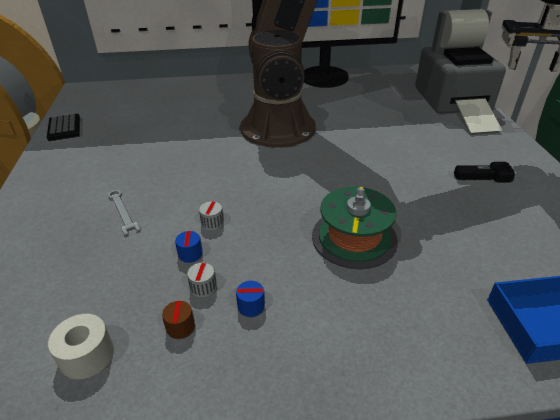

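View pics/top0.png

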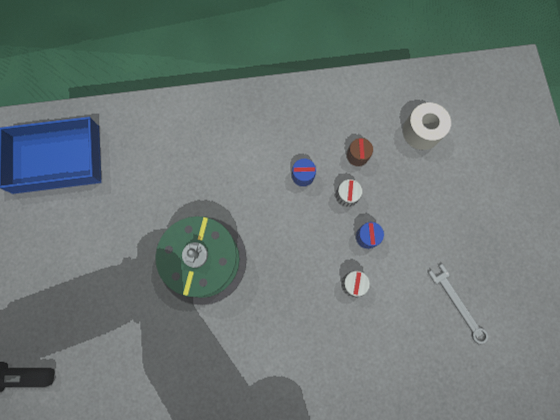

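View pics/wrist0.png

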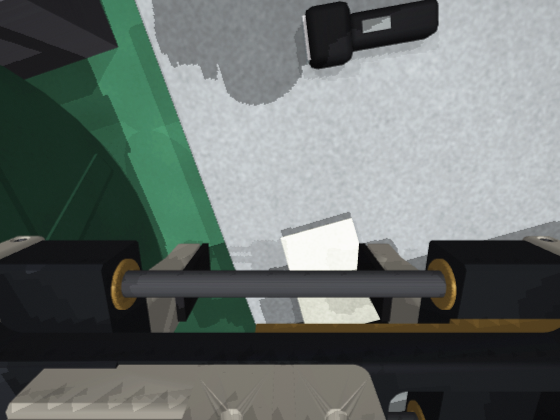

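The top view has five caps. The aluminium ones with a red bar are at (349,191) and (357,284). The look-alikes are blue at (304,171) and (371,235) and brown at (361,151). The green spool is at (198,257), its stud at about (193,253), and the yellow line runs from (203,228) to (188,284). I choose the two aluminium caps and will measure them now.

```bash
cat > h.py <<'E'
import numpy as np,cv2
from rig import robot
def K(ci): return 210/np.tan(np.radians(ci['vfov']/2))
def T_world_cam(name,pose=None):
    ci=robot.camera_info(name)
    if name=='wrist':
        p,R=pose; T=np.eye(4);T[:3,:3]=R;T[:3,3]=p
        return T@ci['T_tool_cam']
    return np.linalg.inv(ci['view'])
def cast(name,uv,z,pose=None):
    ci=robot.camera_info(name);f=K(ci);T=T_world_cam(name,pose)
    uv=np.atleast_2d(np.asarray(uv,float))
    d=np.c_[(uv[:,0]-ci['cx'])/f,(uv[:,1]-ci['cy'])/f,np.ones(len(uv))]@T[:3,:3].T
    o=T[:3,3]; return o+d*((z-o[2])/d[:,2])[:,None]
def proj(name,P,pose=None):
    ci=robot.camera_info(name);f=K(ci);T=np.linalg.inv(T_world_cam(name,pose))
    c=np.atleast_2d(P)@T[:3,:3].T+T[:3,3]
    return np.c_[f*c[:,0]/c[:,2]+ci['cx'],f*c[:,1]/c[:,2]+ci['cy']]
def red(im):
    r,g,b=[im[...,i].astype(int) for i in range(3)]
    return ((r>110)&(g<0.45*r)&(b<0.45*r)).astype(np.uint8)
def yellow(im):
    r,g,b=[im[...,i].astype(int) for i in range(3)]
    return ((r>120)&(g>0.7*r)&(b<0.45*r)).astype(np.uint8)
def blobs(m,amin=25):
    n,l,s,c=cv2.connectedComponentsWithStats(m)
    return [(np.argwhere(l==i)[:,::-1],s[i,4]) for i in range(1,n) if s[i,4]>=amin]
def axis(P): # centre & line direction deg in [0,180), length by extents
    c=P[:,:2].mean(0);u,s,v=np.linalg.svd(P[:,:2]-c,full_matrices=False)
    t=(P[:,:2]-c)@v[0]; n=(P[:,:2]-c)@v[1]
    return c,np.degrees(np.arctan2(v[0,1],v[0,0]))%180,np.ptp(t),np.ptp(n)
def save(im,n): cv2.imwrite(f'pics/{n}.png',cv2.cvtColor(im,cv2.COLOR_RGB2BGR))
def down(yaw): # tool y (jaw) direction at yaw deg
    a=np.radians(yaw); y=np.array([np.cos(a),np.sin(a),0]); z=np.array([0,0,-1.]); return np.c_[np.cross(y,z),y,z]
E
python3 - <<'E'
from h import *
for n in ['top','scene']:
    im=cv2.cvtColor(cv2.imread(f'pics/{n}0.png'),cv2.COLOR_BGR2RGB);d=np.load(f'pics/{n}0.npy')
    T=T_world_cam(n);f=K(robot.camera_info(n))
    for col,z,fn in (('red',.046,red),('yel',.086,yellow)):
        for px,a in blobs(fn(im),15):
            P=cast(n,px,z); c,ang,L,w=axis(P); uv=px.mean(0)
            r,g,b=[int(x) for x in im[int(uv[1])+0,int(uv[0])+ (9 if n=='top' else 8)]]
            # depth-based height
            ci=robot.camera_info(n); D=d[px[:,1],px[:,0]]
            w3=np.c_[(px[:,0]-ci['cx'])/f*D,(px[:,1]-ci['cy'])/f*D,D]@T[:3,:3].T+T[:3,3]
            print(n,col,uv.round(1),a,'xy',c.round(4),'ang',round(ang,1),'L,w',round(L,4),round(w,4),'zdepth',np.median(w3[:,2]).round(4),'nbr',(r,g,b))
    if n=='top':
        im2=cv2.resize(im[140:310,140:400],None,fx=3,fy=3,interpolation=cv2.INTER_CUBIC);save(im2,'top0c')
E
```

```text
top red [361.2 148.3] 74 xy [ 0.717  -0.2648] ang 173.5 L,w 0.0441 0.0082 zdepth 0.0461 nbr (115, 84, 66)
top red [304.3 169. ] 59 xy [ 0.6862 -0.1344] ang 82.8 L,w 0.0412 0.0048 zdepth 0.0466 nbr (187, 66, 59)
top red [350.3 190.4] 61 xy [ 0.6259 -0.2249] ang 165.5 L,w 0.0425 0.0065 zdepth 0.0463 nbr (188, 194, 190)
top red [371.6 233.6] 63 xy [ 0.5276 -0.2533] ang 175.7 L,w 0.0407 0.0067 zdepth 0.0465 nbr (67, 97, 177)
top red [357. 283.] 74 xy [ 0.4312 -0.2053] ang 160.4 L,w 0.0423 0.0067 zdepth 0.0464 nbr (184, 192, 187)
scene red [210.  207.5] 42 xy [ 0.433  -0.2037] ang 159.3 L,w 0.0416 0.0076 zdepth 0.046 nbr (157, 164, 160)
scene red [186.9 238.3] 55 xy [ 0.5298 -0.252 ] ang 175.7 L,w 0.0433 0.0077 zdepth 0.0461 nbr (23, 68, 154)
scene red [200.2 271.2] 72 xy [ 0.6278 -0.2232] ang 165.7 L,w 0.0447 0.008 zdepth 0.0463 nbr (161, 167, 163)
scene red [249.1 290.1] 75 xy [ 0.6875 -0.1329] ang 83.6 L,w 0.0427 0.0073 zdepth 0.0466 nbr (162, 23, 17)
scene red [176.3 311.2] 118 xy [ 0.7188 -0.2639] ang 173.4 L,w 0.0439 0.0099 zdepth 0.0466 nbr (90, 53, 25)
scene yel [ 8.3 21.1] 58 xy [-0.9511 -1.076 ] ang 36.4 L,w 0.2357 0.0211 zdepth 0.0298 nbr (125, 119, 107)
scene yel [355.2 225. ] 64 xy [0.5794 0.0919] ang 161.1 L,w 0.0444 0.0092 zdepth 0.0864 nbr (43, 87, 65)
```

View pics/top0c.png

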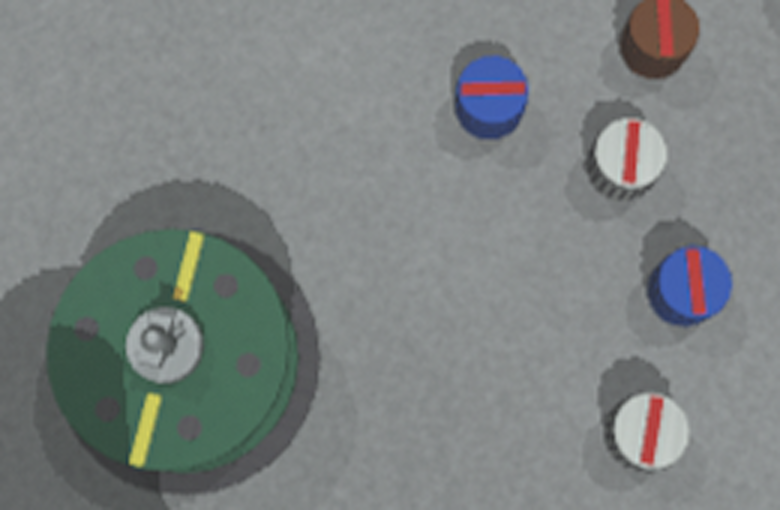

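Top and scene agree within 2 mm. The nuts are at about (0.627,-0.224) with the bar at 165.6° and (0.432,-0.2045) with the bar at 160°, and depth gives z=0.046 for both, as described. The crop confirms both are light aluminium caps with red bars. Next I measure the yellow line and the stud.

```bash
python3 - <<'E'
from h import *
for n in ['top','scene']:
    im=cv2.cvtColor(cv2.imread(f'pics/{n}0.png'),cv2.COLOR_BGR2RGB);d=np.load(f'pics/{n}0.npy')
    T=T_world_cam(n);ci=robot.camera_info(n);f=K(ci)
    hsv=cv2.cvtColor(im,cv2.COLOR_RGB2HSV)
    m=cv2.inRange(hsv,(20,90,60),(36,255,255))
    cen=np.array([195,257]) if n=='top' else np.array([358,212])
    B=[(px,a) for px,a in blobs(m//255,15) if np.hypot(*(px.mean(0)-cen))<60]
    al=[]
    for px,a in B:
        P=cast(n,px,.086);c,ang,L,w=axis(P);print(n,px.mean(0).round(1),a,c.round(4),ang.round(1),L.round(4),w.round(4));al.append(P)
    print(n,'joint',axis(np.vstack(al)))
    # flange disc: all pixels with depth-height ~.086
    vv,uu=np.mgrid[0:420,0:560];W=np.stack([(uu-ci['cx'])/f*d,(vv-ci['cy'])/f*d,d],-1)@T[:3,:3].T+T[:3,3]
    near=(np.hypot(uu-cen[0],vv-cen[1])<60)&(d>0)
    mk=(near&(abs(W[...,2]-.086)<.003)).astype(np.uint8)
    cs=max(cv2.findContours(mk,cv2.RETR_EXTERNAL,cv2.CHAIN_APPROX_NONE)[0],key=cv2.contourArea)
    P=cast(n,cs[:,0],.086)[:,:2].astype(np.float32);print('flange',cv2.minEnclosingCircle(P), cv2.fitEllipse(P))
    mk=near&(abs(W[...,2]-.100)<.003);Q=W[mk];print('boss',mk.sum(),np.ptp(Q,0)[:2],(Q.max(0)+Q.min(0))[:2]/2)
    mk=near&(W[...,2]>.12);Q=W[mk];print('stud',mk.sum(),Q[:,:3].mean(0),Q.max(0),Q.min(0))
E
```

```text
top [202.4 228.2] 114 [0.5775 0.0905] 159.8 0.0469 0.0098
top [188.  282.9] 122 [0.4737 0.1285] 159.7 0.0466 0.0097
top joint (array([0.52380186, 0.11014678]), np.float64(159.87073938731052), np.float64(0.15696933258659843), np.float64(0.009781791597759026))
flange ((0.5241871476173401, 0.10973329097032547), 0.07963724434375763) ((0.524380087852478, 0.10971906036138535), (0.15667061507701874, 0.15684190392494202), 33.31901931762695)
boss 310 [0.04710923 0.0468551 ] [0.52457836 0.10977387]
stud 146 [0.52378042 0.10900286 0.1290562 ] [0.54000243 0.12082608 0.13900541] [0.50798482 0.09806048 0.1203153 ]
scene [355.1 224.7] 77 [0.5784 0.0918] 159.7 0.0476 0.0099
scene joint (array([0.5784233 , 0.09182874]), np.float64(159.6684430639994), np.float64(0.04761040332236072), np.float64(0.009936127126515374))
flange ((0.5307182669639587, 0.10973061621189117), 0.08174354583024979) ((0.5300425291061401, 0.11042094975709915), (0.1567082703113556, 0.1584775596857071), 50.11603927612305)
boss 195 [0.04653493 0.04794463] [0.52884215 0.1109634 ]
stud 92 [0.53426718 0.10869442 0.12901931] [0.54898265 0.12032426 0.13897328] [0.51032091 0.09946207 0.12081753]
```

```bash
python3 - <<'E'
from h import *
for p,y in [((.525,.110,.28),194),((.525,.110,.28),104),((.627,-.224,.2),290),((.627,-.224,.03),290),((.432,-.204,.03),265),((.525,.11,.11),85)]:
    print(p,y,np.round(robot.ik(p,down(y)),1))
S=(.525,.110,.27)
robot.goto(S,down(194)); print(robot.read_t())
pose=(robot.read_position(),robot.read_tcp_rot());im,d=robot.grab_frame('wrist');save(im,'w1');np.savez('pics/w1',im=im,d=d,p=pose[0],R=pose[1])
N=(.627,-.224,.20)
robot.goto(N,down(290)); print(robot.read_t())
pose=(robot.read_position(),robot.read_tcp_rot());im,d=robot.grab_frame('wrist');save(im,'w2');np.savez('pics/w2',im=im,d=d,p=pose[0],R=pose[1])
print(robot.read_t(),robot.read_force())
E
```

```text
(0.525, 0.11, 0.28) 194 [ 32.8   4.9  -9.4   0.  -75.7 -18.8]
(0.525, 0.11, 0.28) 104 [  32.8    4.9   -9.4    0.   -75.7 -108.8]
(0.627, -0.224, 0.2) 290 [ -2.9  19.7  -0.7   0.  -69.6 112.9]
(0.627, -0.224, 0.03) 290 [ -2.9  27.9 -11.9   0.  -50.2 112.9]
(0.432, -0.204, 0.03) 265 [ -1.6  13.  -36.3   0.  -40.7  86.6]
(0.525, 0.11, 0.11) 85 [  32.8   12.1  -24.     0.   -53.9 -127.8]
2.425
4.4583
4.5083 [ 0.04018919 -0.1022434   0.46112774]
```

View pics/w1.png

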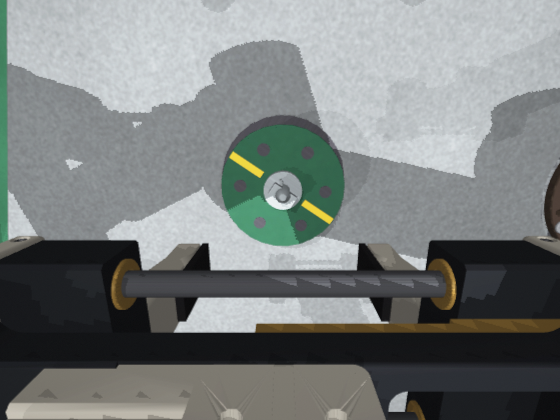

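View pics/w2.png

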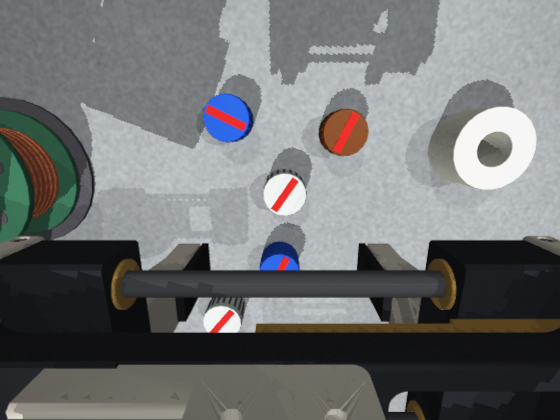

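The spool is at (283,182) with its stud at (283,190), and the aluminium nut is at (285,194), clear of the blue and brown caps. Now I refine both from the wrist views.

```bash
cat >> h.py <<'E'
def line_spool(im,pose,name='wrist',near=None):
    m=cv2.inRange(cv2.cvtColor(im,cv2.COLOR_RGB2HSV),(20,90,60),(36,255,255))//255
    out=[]
    for px,a in blobs(m,20):
        P=cast(name,px,.086,pose);c=P[:,:2].mean(0)
        if np.hypot(*(c-[.525,.110]))<.08: out.append(P)
    return axis(np.vstack(out)),len(out)
def bars(im,pose,name='wrist',z=.046,amin=40):
    return [(px.mean(0).round(0),)+axis(cast(name,px,z,pose)) for px,a in blobs(red(im),amin)]
def circ(im_d,name,pose,z,c0,tol=.004,rad=.06):
    d=im_d;ci=robot.camera_info(name);f=K(ci);T=T_world_cam(name,pose)
    vv,uu=np.mgrid[0:420,0:560];W=np.stack([(uu-ci['cx'])/f*d,(vv-ci['cy'])/f*d,d],-1)@T[:3,:3].T+T[:3,3]
    mk=((d>0)&(abs(W[...,2]-z)<tol)&(np.hypot(W[...,0]-c0[0],W[...,1]-c0[1])<rad)).astype(np.uint8)
    cs=max(cv2.findContours(mk,cv2.RETR_EXTERNAL,cv2.CHAIN_APPROX_NONE)[0],key=cv2.contourArea)
    return cv2.minEnclosingCircle(cast(name,cs[:,0],z,pose)[:,:2].astype(np.float32))
E
python3 - <<'E'
from h import *
a=np.load('pics/w1.npz');pose=(a['p'],a['R'])
print(line_spool(a['im'],pose),circ(a['d'],'wrist',pose,.086,(.525,.11),rad=.1),circ(a['d'],'wrist',pose,.1,(.525,.11),rad=.04))
a=np.load('pics/w2.npz');pose=(a['p'],a['R'])
for b in bars(a['im'],pose): print(b)
print(circ(a['d'],'wrist',pose,.046,(.627,-.224),rad=.04))
t=np.load('pics/top0.npy');print(circ(t,'top',None,.046,(.627,-.224),rad=.04),circ(t,'top',None,.046,(.432,-.204),rad=.04))
t=np.load('pics/scene0.npy');print(circ(t,'scene',None,.046,(.627,-.224),rad=.04),circ(t,'scene',None,.046,(.432,-.204),rad=.04))
E
```

```text
((array([0.5300647 , 0.10854247]), np.float64(159.94852379363365), np.float64(0.15744920229037823), np.float64(0.010151936255499832)), 2) ((0.5260279178619385, 0.10970278084278107), 0.07970432192087173) ((0.525872528553009, 0.10960105806589127), 0.02433399297297001)
(array([225., 117.]), array([ 0.68689944, -0.13310252]), np.float64(84.41485209825724), np.float64(0.04527563313332344), np.float64(0.008028951284644032))
(array([346., 132.]), array([ 0.71832665, -0.26547168]), np.float64(173.86146784949418), np.float64(0.04657515959073994), np.float64(0.010213402394449012))
(array([284., 194.]), array([ 0.62736928, -0.2249894 ]), np.float64(165.61320479192491), np.float64(0.04471806964935616), np.float64(0.007834169233402372))
(array([283., 264.]), array([ 0.54120199, -0.25459774]), np.float64(174.5647373585862), np.float64(0.019694638940433502), np.float64(0.007748260928065227))
(array([222., 322.]), array([ 0.43232278, -0.20577644]), np.float64(160.31173396825014), np.float64(0.04489193471208182), np.float64(0.00829658944986001))
((0.627612292766571, -0.2253430038690567), 0.026012316346168518)
((0.6243723034858704, -0.2233119159936905), 0.026072409003973007) ((0.4301213324069977, -0.20359854400157928), 0.025959670543670654)
((0.631733238697052, -0.22236847877502441), 0.027161380276083946) ((0.43777352571487427, -0.20508190989494324), 0.028766606003046036)
```

The wrist views agree. The seat is at (0.5257,0.1098) with the line at 159.8°, and the nut is at (0.627,-0.225) with its bar at 165.6°. I'll pick it up.

```bash
cat >> h.py <<'E'
SEAT=np.array([.5257,.1098]); LINE=159.8
def pick(xy,yaw,z=.009):
    robot.servo_line([*xy,z+.06],down(yaw),speed=.2); robot.servo_line([*xy,z],speed=.1)
    robot.move_gripper(0.0); w=robot.read_grip_width()
    robot.servo_line([*xy,.20],speed=.2)
    return w
def rep(s=''): print(s,'t',round(robot.read_t(),2),'p',np.round(robot.read_position(),4),'F',np.round(robot.read_force(),2),'M',np.round(robot.read_ft_torque(),2),'w',round(robot.read_grip_width()*88,1))
def lower(xy,z1,z0=.158,step=.006):
    robot.servo_line([*xy,z0],speed=.15); rep('above'); z=z0; f0=robot.read_force()
    while z>z1+1e-6:
        z=max(z-step,z1); robot.servo_line([*xy,z],speed=.05)
        f=robot.read_force()-f0
        if np.linalg.norm(f)>12: rep('contact'); return z
    rep('down'); return z
E
python3 - <<'E'
from h import *
xy=np.array([.6271,-.2250])
print(pick(xy,290)*88); rep('lifted')
robot.goto([*SEAT,.20],down(194.2)); rep('over')
im,d=robot.grab_frame('top');save(im,'top1')
im,d=robot.grab_frame('wrist');save(im,'w3')
print(bars(cv2.cvtColor(cv2.imread('pics/top1.png'),cv2.COLOR_BGR2RGB),None,'top',.237,10))
E
```

```text
51.60773365547878
lifted t 7.86 p [ 0.6263 -0.2248  0.1984] F [-0.63  0.92 -2.21] M [0.01 0.03 0.01] w 51.5
over t 9.83 p [0.5258 0.1096 0.1998] F [ 0.5   0.22 -0.86] M [ 0.1  -0.03  0.03] w 51.8
[(array([361., 148.]), array([ 0.64961158, -0.21385255]), np.float64(173.6914943574357), np.float64(0.03445416095955002), np.float64(0.006490148058423564)), (array([304., 169.]), array([ 0.62545642, -0.11210934]), np.float64(82.80789296860009), np.float64(0.03218641098410567), np.float64(0.003717753361869973)), (array([372., 234.]), array([ 0.50183606, -0.2048569 ]), np.float64(175.40709583592422), np.float64(0.03172415910788801), np.float64(0.005137413889587352)), (array([357., 283.]), array([ 0.42635479, -0.16741732]), np.float64(160.42751769672878), np.float64(0.03299996429865809), np.float64(0.005237464581109829))]
```

View pics/top1.png

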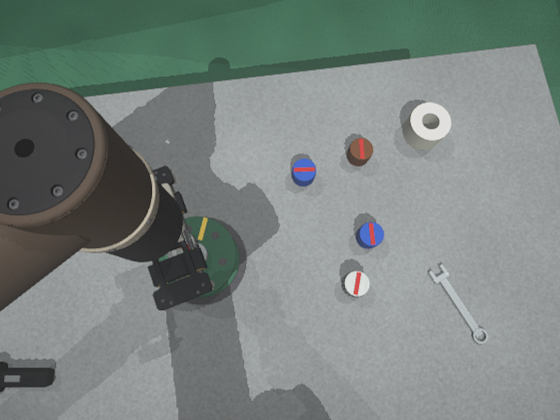

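View pics/w3.png

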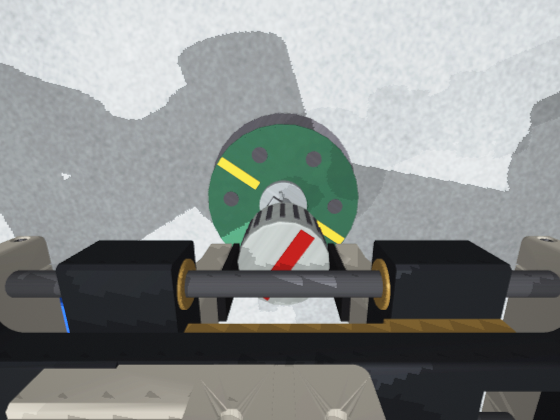

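The wrist view shows the nut held at (288,250), with its bar about square to the yellow line. I'll measure the bar angle, then lower.

```bash
cat >> h.py <<'E'
def heldbar(tag,above=.037):
    p,R=robot.read_position(),robot.read_tcp_rot();im,d=robot.grab_frame('wrist');save(im,tag)
    o=[(a,b) for a,b in [(px.mean(0),axis(cast('wrist',px,p[2]+above,(p,R)))) for px,n in blobs(red(im),60)] if np.hypot(*(b[0]-p[:2]))<.03]
    for a,b in o: print(tag,'bar px',a.round(0),'xy-p',(b[0]-p[:2]).round(4),'ang',b[1].round(1),'L,w',np.round(b[2:],4))
E
python3 - <<'E'
from h import *
heldbar('w4')
z=lower(SEAT,.110); heldbar('w5')
E
```

```text
w4 bar px [294. 251.] xy-p [-0.0038 -0.0101] ang 67.4 L,w [0.0285 0.0095]
above t 10.42 p [0.5258 0.1095 0.1581] F [-0.17 -0.69 -1.28] M [ 0.07 -0.08 -0.01] w 51.7
down t 12.55 p [0.5255 0.1097 0.1097] F [-0.11 -0.52 -1.88] M [ 0.05 -0.01 -0.02] w 51.7
w5 bar px [294. 251.] xy-p [-0.0038 -0.0101] ang 67.4 L,w [0.0285 0.0096]
```

View pics/w5.png

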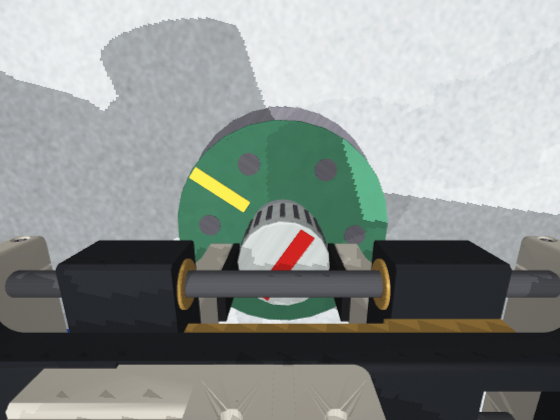

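It slid down freely with no contact. I'll seat it and turn it clockwise in steps, watching the moment and the bar.

```bash
cat >> h.py <<'E'
def turn(y0,y1,z,step=15,lim=0.6,tag='tu'):
    m0=robot.read_ft_torque()[2];y=y0
    while abs(y-y1)>1e-6:
        y=y+np.clip(y1-y,-step,step); robot.goto([*SEAT,z],down(y))
        m=robot.read_ft_torque()[2]-m0; print('yaw',round(y,1),'dMz',round(m,2),'F',np.round(robot.read_force(),1),'t',round(robot.read_t(),2))
        heldbar(f'{tag}{int(y)}')
        if abs(m)>lim: return y
    return y
E
python3 - <<'E'
from h import *
robot.servo_line([*SEAT,.1085],speed=.03); rep('seat')
y=turn(194.2,104.2,.1085,tag='n1_');print(y)
E
```

```text
seat t 12.85 p [0.5259 0.1099 0.1091] F [-1.95  0.02  3.75] M [0.1  0.61 0.03] w 51.3
yaw 179.2 dMz -0.08 F [0.  0.5 4.5] t 13.21
n1_179 bar px [294. 251.] xy-p [-0.0063 -0.0089] ang 52.6 L,w [0.0284 0.0096]
yaw 164.2 dMz -0.08 F [ 1.3 -0.5  5.8] t 13.62
n1_164 bar px [294. 251.] xy-p [-0.0083 -0.0071] ang 37.4 L,w [0.0285 0.0096]
yaw 149.2 dMz -0.15 F [-0.1 -0.3  5.7] t 14.03
n1_149 bar px [294. 251.] xy-p [-0.0099 -0.0049] ang 22.7 L,w [0.0285 0.0095]
yaw 134.2 dMz -0.02 F [-0.3  0.4  5.3] t 14.43
n1_134 bar px [294. 251.] xy-p [-0.0108 -0.0023] ang 7.9 L,w [0.0285 0.0096]
yaw 119.2 dMz -0.12 F [-1.  -0.3  5.5] t 14.84
n1_119 bar px [294. 251.] xy-p [-0.011   0.0004] ang 172.9 L,w [0.0285 0.0096]
yaw 104.2 dMz -0.13 F [-0.6  0.5  5.6] t 15.25
n1_104 bar px [294. 251.] xy-p [-0.0105  0.0031] ang 157.8 L,w [0.0285 0.0096]
104.2
```

It turned the full 90° with no blocking, so this is the right nut. I'll give it a gentle tug to confirm the lock, then release and look.

```bash
python3 - <<'E'
from h import *
robot.servo_line([*SEAT,.1105],speed=.02); rep('tug')
robot.servo_line([*SEAT,.109],speed=.02); rep('back')
robot.move_gripper(1.0); rep('open')
robot.servo_line([*SEAT,.27],speed=.2)
p,R=robot.read_position(),robot.read_tcp_rot();im,d=robot.grab_frame('wrist');save(im,'w8')
print(line_spool(im,(p,R)))
for b in bars(im,(p,R),z=.146): print(b)
print(circ(d,'wrist',(p,R),.146,SEAT,rad=.04))
robot.goto([.30,.50,.27],down(200))
im,d=robot.grab_frame('top');save(im,'top2');print(line_spool(im,None,'top'))
for b in bars(im,None,'top',.146): print(b)
print(circ(d,'top',None,.146,SEAT,rad=.04));
im,d=robot.grab_frame('scene');save(im,'scene2')
rep()
E
```

```text
tug t 15.55 p [0.5252 0.1096 0.11  ] F [-0.41 -0.14 -2.15] M [ 0.08 -0.13 -0.01] w 51.1
back t 15.8 p [0.5255 0.1098 0.1091] F [-1.95 -0.8   2.66] M [0.11 0.71 0.03] w 51.2
open t 16.61 p [0.5257 0.1098 0.109 ] F [-0.14  0.18  1.18] M [ 0.09 -0.15 -0.  ] w 88.0
((array([0.51778125, 0.11192499]), np.float64(159.94792716046922), np.float64(0.15730317129272256), np.float64(0.009878746082645771)), 2)
(array([60., 54.]), array([ 0.43718833, -0.13302593]), np.float64(160.73673576412065), np.float64(0.03390341873408952), np.float64(0.0064091798730357575))
(array([ 20., 122.]), array([ 0.51075788, -0.16944897]), np.float64(175.9563016195155), np.float64(0.033498301460402516), np.float64(0.006289427227717967))
(array([283., 200.]), array([0.52426256, 0.10942075]), np.float64(159.9969957080975), np.float64(0.044960543159838086), np.float64(0.00839487954100294))
((0.5240107178688049, 0.10942746698856354), 0.02597736194729805)
((array([0.52306683, 0.11045813]), np.float64(159.88985531739613), np.float64(0.15738927109937634), np.float64(0.009876550802085944)), 2)
(array([361., 148.]), array([ 0.6
[... 192 characters left out ...]
8078929686001), np.float64(0.036496409020103114), np.float64(0.00421558798207341))
(array([372., 234.]), array([ 0.51400451, -0.22793548]), np.float64(175.72056540819116), np.float64(0.036002544855922566), np.float64(0.005926013406571378))
(array([189., 252.]), array([0.52357236, 0.10970767]), np.float64(160.21616212556418), np.float64(0.043209663499237105), np.float64(0.006604839590816614))
(array([357., 283.]), array([ 0.42864454, -0.18545297]), np.float64(160.42751769672878), np.float64(0.03741890312925456), np.float64(0.005938799752320373))
((0.522762656211853, 0.10982807725667953), 0.025951748713850975)
 t 19.37 p [0.3008 0.4993 0.2701] F [-0.18 -0.39 -0.06] M [ 0.09 -0.02 -0.02] w 88.1
```

View pics/w8.png

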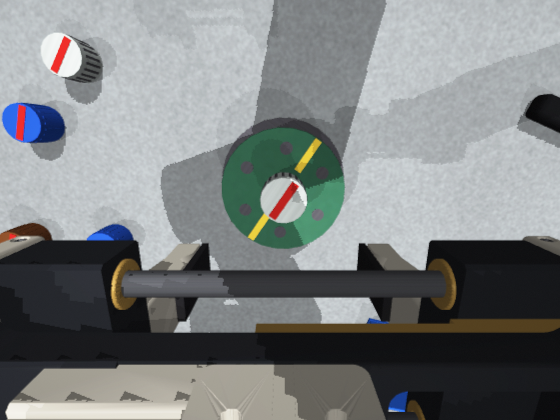

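View pics/top2.png

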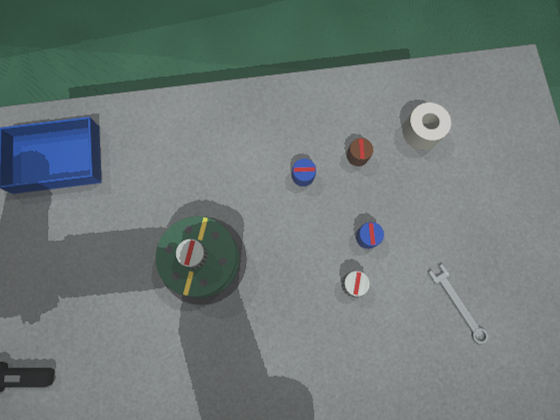

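View pics/scene2.png

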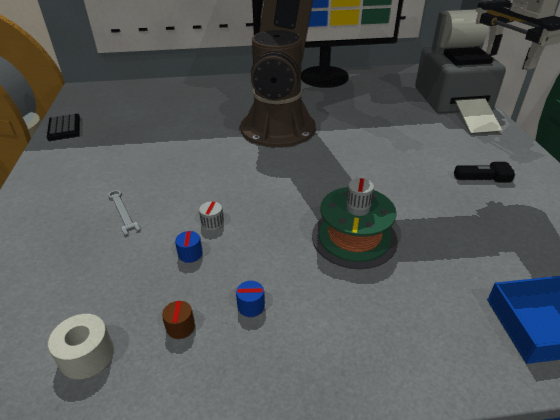

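The released nut's bar is at 160.0° against the line at 159.9°. It sits at (283,200) in the wrist view and (189,252) in the top view. My 2 mm tug may have stayed within axial play, since the force was only 2 N. I'll check the height and tug again in 1 mm steps with a force limit.

```bash
python3 - <<'E'
from h import *
robot.goto([*SEAT,.20],down(104.2)); robot.servo_line([*SEAT,.109],speed=.12)
robot.move_gripper(0.0); rep('grip'); f0=robot.read_force()
for k in range(1,7):
    robot.servo_line([*SEAT,.109+.001*k],speed=.02); f=robot.read_force()-f0; print(k,f.round(1),robot.read_position()[2].round(4))
    if abs(f[2])>8: break
heldbar('w9')
robot.servo_line([*SEAT,.109],speed=.02); rep('back')
E
```

```text
grip t 22.62 p [0.5258 0.1098 0.1091] F [0.5  0.43 2.  ] M [ 0.11  0.02 -0.02] w 51.5
1 [-0.1  0.3 -4.6] 0.1098
2 [-0.9  0.1 -3.8] 0.111
3 [-0.2 -0.8 -3. ] 0.1121
4 [-1.  -0.2 -3.9] 0.1131
5 [  3.4  -1.1 -12.7] 0.1133
w9 bar px [293. 251.] xy-p [-0.0105  0.0029] ang 157.7 L,w [0.0291 0.0095]
back t 24.32 p [0.5258 0.1098 0.1093] F [ 0.   -0.4  -1.81] M [ 0.06 -0.13 -0.01] w 51.7
```

After about 4 mm of axial play it catches at 12.7 N, so it is locked. I'll reseat it, release, back off and do the final look.

```bash
python3 - <<'E'
from h import *
robot.servo_line([*SEAT,.1083],speed=.02); rep('seat')
robot.move_gripper(1.0); robot.servo_line([*SEAT,.27],speed=.2)
p,R=robot.read_position(),robot.read_tcp_rot();im,d=robot.grab_frame('wrist');save(im,'w10')
print(line_spool(im,(p,R))[0][1])
for b in bars(im,(p,R),z=.146): print(b)
for z in (.1430,.146,.149):
  try: print(z,circ(d,'wrist',(p,R),z,SEAT,tol=.0015,rad=.04))
  except Exception as e: print(z,'none')
robot.goto([.30,.50,.27],down(200));robot.dwell(.3)
im,d=robot.grab_frame('top');save(im,'top3');print(line_spool(im,None,'top')[0][1],[ (b[0],b[2].round(1)) for b in bars(im,None,'top',.146)])
rep()
E
```

```text
seat t 24.57 p [0.5259 0.1099 0.1091] F [-2.01  0.28  5.87] M [0.06 0.87 0.04] w 51.2
159.94849916271488
(array([60., 54.]), array([ 0.43720583, -0.1330626 ]), np.float64(160.73579293560354), np.float64(0.0339050917602626), np.float64(0.006409812849067638))
(array([ 20., 122.]), array([ 0.5107795 , -0.16948957]), np.float64(175.95615714208486), np.float64(0.03350016716518103), np.float64(0.006290174574029295))
(array([283., 200.]), array([0.5242239 , 0.10950036]), np.float64(159.86542036789814), np.float64(0.04499392942753333), np.float64(0.008358745478315888))
0.143 ((0.5475807785987854, 0.11610066890716553), 9.999999747378752e-05)
0.146 ((0.5241727232933044, 0.1096891537308693), 0.025911523029208183)
0.149 ((0.5177726745605469, 0.11008131504058838), 0.016312582418322563)
159.8164262993534 [(array([361., 148.]), np.float64(173.7)), (array([304., 169.]), np.float64(82.8)), (array([372., 233.]), np.float64(175.3)), (array([189., 252.]), np.float64(160.1)), (array([357., 283.]), np.float64(160.4))]
 t 28.39 p [0.3004 0.4997 0.2701] F [ 0.08 -0.38 -0.09] M [ 0.05 -0.01 -0.02] w 88.1
```

View pics/top3.png

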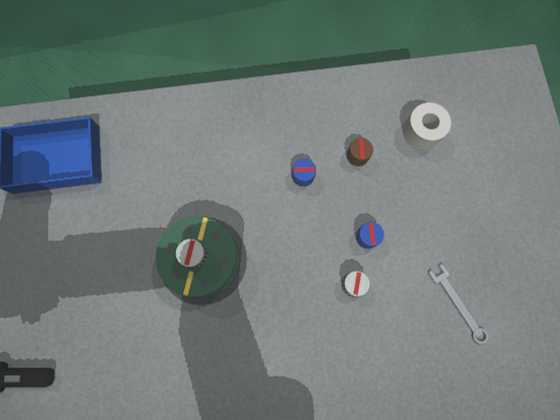

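The nut on the stud at (189,252) has its bar along the yellow line, and the other nut stands untouched at (357,284). I'm handing in.

```bash
python3 -c "
from rig import robot
print(robot.job_done(), robot.read_t())"
```

```text
the job is handed in; nothing more can be done
the job is handed in; nothing more can be done
```

The right nut is locked on the stud with its red bar along the yellow line, and the job was handed in at about 28 s of the 72 s allowed.

- **Finding it:** I tried the aluminium nut from (0.627, -0.225) first. It slid fully down with its bar square to the line. It then turned 90° clockwise with the moment changing by no more than 0.15 N m and no slip in the grip. A wrong nut would have blocked at 20 to 50°, so I did not try the other one.
- **Other nut:** It still stands upright and untouched at (0.432, -0.205).
- **Lock check:** My first 2 mm tug proved nothing because it stayed within the nut's axial play. A second one caught at 12.7 N after about 4 mm. I then pressed the nut back down and released it.
- **Final checks:** The bar is at 159.9° against the line at 159.9° in the wrist view, and 160.1° against 159.8° in the top view. The nut's top is at 0.146 m, as it should be when fully down. The gripper is open and clear.
- **Disagreement:** The cameras differed by 1 to 2 mm on the positions. The scene camera's depth-based circle fits were up to about 7 mm off the other views in x, so I did not use them.

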